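# Shut up the carver's tool chest

## Task

Close the carver's tool chest with your fingertips: first push both open drawers fully home, then push the raised lid over and down until it is fully shut, easing it down and not letting it slam, since its lip locks the drawers. The knobs and the backs of the drawer fronts and the inside face and lip of the lid are freshly varnished dark red, so do not touch them: push only on the bare pale wood. Grasp nothing, and leave the tools on the bench and in the chest where they lie.

Things in the scene. Friction and masses are not known exactly. Their poses are not given: they have to be found in the camera images.
- chest: Brown wooden tool chest fixed to the bench, 150 deep (x), 260 wide (y), 90 high to its open rim. Origin: centre of its underside on the bench; its x axis points from the drawer fronts to the hinge side, y to its left, z up. Two drawers side by side stand open to -x; above them is an open till, floor 60 above the bench, that the lid covers.
- left_drawer (a joint): How far the left (+y) drawer is open, in m: 0 fully home, 0.09 fully out. Moves along the chest's x axis with 1.5 N of friction, some damping, no spring; stays where it is left.
- right_drawer (a joint): The same for the right (-y) drawer.
- left_push (a point): Point on the flat outer face of the left drawer's bare pale front, 54 above the bench, in the middle of the outer half, 34 to the outside (+y of the chest) of the knob's axis; moves with the drawer. The front is a panel 12 thick and 126 wide, from 6 to 84 above the bench; its back is freshly varnished dark red, not to be touched; its outer face is 87 from the chest's origin along -x when home, and stays proud of the chest. Axes as the chest's.
- right_push (a point): The same on the right drawer: 34 to the outside (-y of the chest) of its knob's axis. Axes as the chest's.
- left_knob (a point): Freshly varnished dark red-brown turned knob, 18 in diameter, standing 19 out (to -x) of the left drawer's front in the middle of its width. The point lies on the front's face at the foot of the knob, 36 above the bench. Not to be touched.
- right_knob (a point): The same on the right drawer. Not to be touched.
- lid (a joint): Angle of the lid in rad: 0 lies shut on the rim, 1.57 upright. The hinge has friction (0.3 N m) that holds the lid at any angle; pushing it at 110 from the hinge takes about 3 N.
- lid_hinge (a point): Middle of the lid's hinge line, on the far (+x) rim of the chest, 90 above the bench. The line runs along the chest's y. Its axes turn with the lid; when shut they are the chest's. The lid is a flat pale board 174 from the hinge line to its free edge, 264 wide, 12 thick; its underside passes through the hinge line, its bare outer face (with a flat inlaid rosette) is 12 above that, and faces away from the robot and up while the lid is raised.
- lid_edge (a point): Middle of the free edge of the lid, on its bare outer face, 174 from the hinge line.
- lid_inside (a point): Freshly varnished dark red-brown inside face of the lid and the lip along its free edge (10 thick, hanging 16 below the board's underside when shut, in front of the drawer fronts' tops). The point is the middle of the inside face, 75 from the hinge line. Not to be touched.
- palm_gouge: Small gouge, dark wooden handle 60 x 18 x 18 and 56 of steel, in the till; lies loose; leave it. Origin: underside of the joint of handle and steel.
- long_gouge: Gouge with a pale square handle 120 x 24 x 24 and 106 of steel along its x, on the bench by the right side of the chest; lies loose; leave it. Origin: underside of the joint of handle and steel.
- oilstone: Grey sharpening stone on a dark wooden base, 150 x 55 x 26, by the left side of the chest; lies loose; leave it. Origin: centre of the underside.
- mallet: Round carver's mallet standing on its head, 84 in diameter, 200 tall; stands loose; leave it. Origin: centre of the underside.
- glue_bottle: Yellow glue bottle with a red cap, 60 in diameter, 150 tall; stands loose; leave it. Origin: centre of the underside.
- rosette: Carved pale rosette block 100 x 100 x 38; lies loose; leave it. Origin: centre of the underside.

How it is judged:
On the way, in this order (a step that is already met when the one before it is completed fails the run):
1. both drawers are pushed fully home (value of joint each of left_drawer, right_drawer below 0.004 m), for 0.2 s.
2. the lid is pushed fully shut (all of step 1 and value of joint lid below 0.035 rad), for 0.2 s.
At the end, for the whole second after the job is handed in: both drawers within 4 mm of fully home, the lid within 0.035 rad (6 mm at its edge) of shut and at rest, every loose tool within 20 mm of where it lay (all of step 2 and velocity of joint lid between -0.05 and 0.05 rad/s and distance of each of palm_gouge, long_gouge, oilstone, mallet, glue_bottle, rosette from where it was at the start of the episode below 0.02 m); the robot touches nothing.
It fails at once if a varnished knob or back of a drawer front was touched (over 0.5 N) (contact force between any of left_drawer_c0, left_drawer_c1, left_drawer_c2, right_drawer_c0, right_drawer_c1, right_drawer_c2 and the fingers above 0.5 N or contact force between any of left_drawer_c0, left_drawer_c1, left_drawer_c2, right_drawer_c0, right_drawer_c1, right_drawer_c2 and the arm above 0.5 N).
It fails at once if the varnished inside or lip of the lid was touched (over 0.5 N) (contact force between any of lid_c0, lid_c1 and the fingers above 0.5 N or contact force between any of lid_c0, lid_c1 and the arm above 0.5 N).
It fails at once if the lid slammed: faster than 3 rad/s in its last 0.3 rad (value of joint lid below 0.3 rad and velocity of joint lid below -3 rad/s).
It fails at once if a drawer was pulled farther out than it could have stood (over 78 mm) (value of joint any of left_drawer, right_drawer above 0.078 m).
It fails at once if a loose tool was lifted, knocked or shifted by more than 20 mm (distance of any of palm_gouge, long_gouge, oilstone, mallet, glue_bottle, rosette from where it was at the start of the episode above 0.02 m).
It also fails if it takes over 72 s, if anything falls off the work surface, if the arm or the gripper's body presses on something with over 40 N, if the wrist force passes 120 N, or if a joint passes its speed limit or range.

## Robot

A 7-joint arm with a two-finger parallel gripper is mounted at the origin on the work surface. World frame = base frame: x ahead of the robot, y to its left, z up, the work surface at z = 0. Lengths are in m, angles in rad, forces in N, time in s.
With the tool pointing down it reaches from about 0.375 to 0.925 m from the base axis. Payload 3.1 kg.
Tool frame: the origin (TCP) lies on the centre line of the jaws, within the pads' length; the fingertips stand 11 mm ahead of it and the grasp point (between the pads) lies 8 mm behind it; z points along the fingers, x is the direction in which the jaws open and shut, and the axes are right-handed (so a half turn about z gives the same grasp; the last joint's range is limited). The gripper opens to 85 mm and grips with 20 to 120 N. Pads are 22 mm wide; open, the fingers measure 114 mm over their backs; the gripper's body (76 mm by 85 mm) begins 54 mm behind the grasp point. The pads swing forward as they close: fully open they stand 13 mm farther back than shut.
Start: joints at [1.031, 0.383, 0.044, 1.598, -0.018, 1.161, -0.05], TCP at [0.278, -0.588, 0.242] pointing down, gripper open.
Joint ranges: [-2.61, 2.61], [-0.41, 2.15], [-1.48, 1.57], [0, 2.5], [-1.57, 4.71], [0.05, 1.97], [-2.85, 2.85]. Speed limits (rad/s): [2.79, 2.79, 3.14, 3.14, 3.14, 3.14, 3.14].

## Interface

Orientations are given as [roll, pitch, yaw] about the fixed x, y, z axes, in that order (R = Rz(yaw) Ry(pitch) Rx(roll)).
In Python, from plant import monitor, cams, manip gives the robot as it stands.
- The arm moves only by the tool send_rows, never from a script. Its argument "increments" is a list of rows, each a list of 7 numbers: the turn, a rotation vector about the tool's x, y, z in units of pi rad (1.0 is pi rad), then the shift along the tool's x, y, z in units of 0.04 m (1.0 is 0.04 m), then the opening, from 0 (shut) to 1 (fully open). A call has 1 to 20 rows; each row shifts and turns the commanded pose from where the row before left it, along the tool's axes as they then stand; what a row does not reach is not made up. A row lasts 1/8 s, in which the tool goes at most 62.5 mm and 10.7 degrees, less where a joint would pass 70% of its speed; a pose out of reach is approached as far as the arm can. A call with a number of a shift or a turn outside -1 to 1 is refused whole. A call with a gripper value outside its range is refused whole. The fingers move at their own pace and stop on an object; "squeeze" is the grip in N (left out, the last holds). Time passes only in rows, so rows that do not move let the fingers close. It gives the time, the measured TCP pose, the force and the opening at its end, in the units of the state.
- monitor.sense(): the state, without advancing time (a new reading comes with each control period).
- cams.snapshot(name): name is "scene" or "top"; returns a dict with "color" (420x560x3 uint8, blue, green, red), "fx", "fy", "cx", "cy" (pixels), "cam_to_world" (4x4, takes a point from camera to world coordinates). Camera axes: x right, y down, z forward; pixel columns grow to the right and rows downward; lengths in m; the calibration is good to about 2 mm. A picture is of the moment at which its call begins. There is no depth.
- manip.finish_job(): hands the job in, once; it reports no verdict.
The state is a dict: "time_s": time; "joint_pos": joint angles; "joint_velocities": joint speeds; "tau": joint torques, N m; "position": TCP position; "tcp_rot": TCP orientation; "ft_force": force on the tool from outside, world axes, zero at the start; "moment": the same for the moment, N m; "opening": finger opening in m.
Only numpy, scipy, OpenCV 4.12 (cv2) and the standard library are available. Lean on these libraries where they do the work, as an engineer would, in place of code of your own. Each camera call takes 0.05 s, during which the arm holds its last target.

## Working session

There is one attempt and no reset: what is moved stays moved. The work goes in short steps, Python scripts to look and compute and a tool call to move; the robot and the scene stay as the last step left them, time stands still between calls to the robot, and variables do not carry over. Pictures are saved under pics/ and viewed, and the job is handed in when it is done.

Besides the shell and the picture viewer there is one more tool, called after ">>>" as a command line: name --pt "numbers of a row" for each row, then --argument value for the rest. send_rows: Moves the arm, as the interface text tells. Its arguments: {"type":"object","properties":{"increments":{"type":"array"},"squeeze":{"type":"number"}},"required":["increments"]}

```bash
mkdir -p pics; ls; python3 - <<'E'
from plant import monitor, cams, manip
import cv2, numpy as np, json
s=monitor.sense(); print({k:np.round(v,3).tolist() for k,v in s.items()})
for n in ("scene","top"):
    d=cams.snapshot(n); cv2.imwrite(f"pics/{n}0.png",d["color"]); print(n,d["fx"],d["fy"],d["cx"],d["cy"],np.round(d["cam_to_world"],4).tolist())
    np.savez(f"{n}0.npz",**d)
E
```

```text
pics
{'time_s': 0.0, 'joint_pos': [1.031, 0.384, 0.044, 1.6, -0.018, 1.161, -0.05], 'joint_velocities': [-0.002, 0.0, -0.002, 0.001, 0.001, -0.001, 0.001], 'tau': [0.0, -43.347, 1.025, -24.952, 0.011, 0.011, 0.0], 'position': [0.278, -0.587, 0.241], 'tcp_rot': [3.141, 0.003, -1.129], 'ft_force': [0.623, -0.092, -0.177], 'moment': [-0.027, -0.022, 0.053], 'opening': 0.085}
scene 493.54548314212633 493.54548314212633 277.8403206925806 200.8165582070837 [[0.8482, 0.3079, -0.431, 1.1579], [0.5296, -0.5063, 0.6806, -0.9639], [-0.0087, -0.8055, -0.5925, 1.0276], [0.0, 0.0, 0.0, 1.0]]
top 461.086089518487 461.086089518487 280.98926730584077 213.69748316078918 [[0.0094, -0.9821, 0.1883, 0.2492], [-0.9998, -0.013, -0.0178, 0.099], [0.0199, -0.1881, -0.9819, 1.3863], [0.0, 0.0, 0.0, 1.0]]
```

View pics/scene0.png

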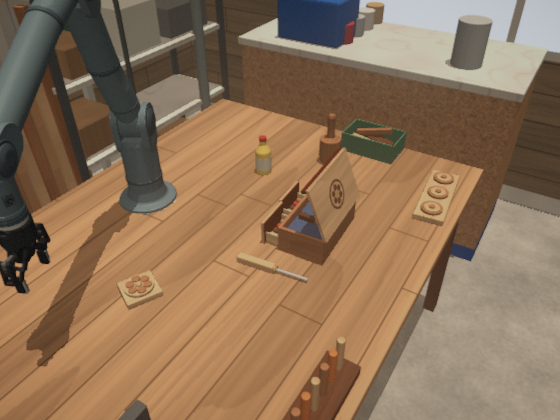

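View pics/top0.png

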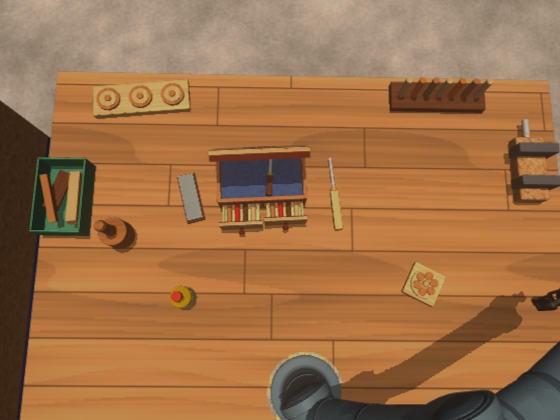

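The scene shows the chest with its lid raised around (320,205), and the top view shows it around (262,190), with two drawers open towards the robot (knobs near (241,232) and (285,228)). I'll zoom in next.

```bash
python3 - <<'E'
import cv2
a=cv2.imread("pics/top0.png")[135:245,200:350]; cv2.imwrite("pics/top0z.png",cv2.resize(a,None,fx=5,fy=5,interpolation=cv2.INTER_CUBIC))
a=cv2.imread("pics/scene0.png")[145:265,250:370]; cv2.imwrite("pics/scene0z.png",cv2.resize(a,None,fx=5,fy=5,interpolation=cv2.INTER_CUBIC))
E
```

```text
(no output)
```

View pics/top0z.png

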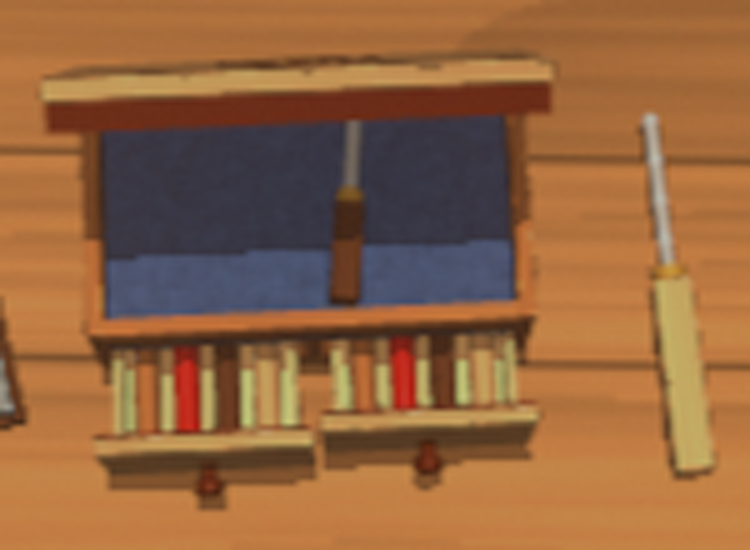

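View pics/scene0z.png

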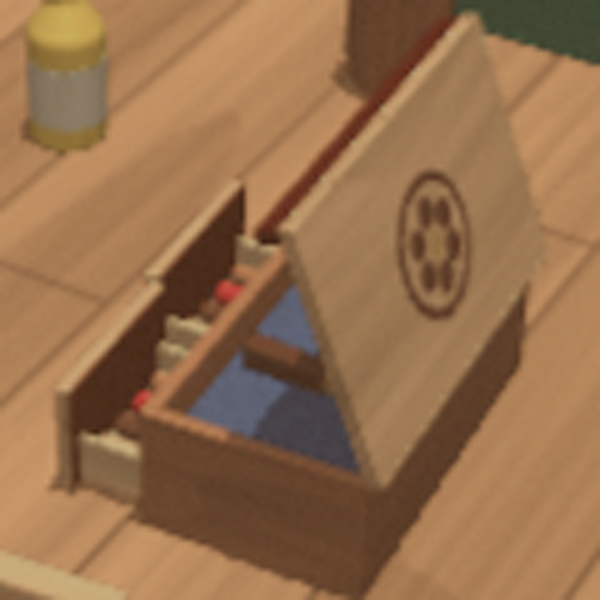

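```bash
cat > h.py <<'E'
import numpy as np
def ray(n,u,v,tag="0"):
    d=np.load(f"{n}{tag}.npz"); T=d["cam_to_world"]
    r=T[:3,:3]@np.array([(u-d["cx"])/d["fx"],(v-d["cy"])/d["fy"],1]); return T[:3,3],r/np.linalg.norm(r)
def plane(n,u,v,z,tag="0"):
    o,r=ray(n,u,v,tag); return o+r*(z-o[2])/r[2]
def tri(pt,ps,tag="0"):
    o1,r1=ray("top",*pt,tag); o2,r2=ray("scene",*ps,tag)
    A=np.stack([r1,-r2],1); t=np.linalg.lstsq(A,o2-o1,rcond=None)[0]
    a=o1+r1*t[0]; b=o2+r2*t[1]; return (a+b)/2,np.linalg.norm(a-b)
Zt=lambda x,y:(200+(x-2)/5,135+(y-2)/5)
Zs=lambda x,y:(250+(x-2)/5,145+(y-2)/5)
E
python3 - <<'E'
from h import *
np.set_printoptions(precision=4,suppress=True)
P=lambda x,y,z:plane("top",*Zt(x,y),z)
S=lambda x,y,z:plane("scene",*Zs(x,y),z)
print("rim front L,R",P(90,334,.09),P(533,316,.09))
print("scene rim front R, hinge R",S(148,410,.09),S(375,487,.09), "bottom R front/back",S(138,518,0),S(362,595,0))
print("Lfront outer top",P(104,456,.084),P(314,448,.084)); print("Rfront outer top",P(325,436,.084),P(534,428,.084))
print("Lfront inner top",P(97,437,.084),P(312,431,.084)); print("Rfront inner top",P(320,417,.084),P(537,408,.084))
print("scene Rfront outer top R",S(62,390,.084),"inner",S(76,392,.084), "Lfront left end",S(240,182,.084))
print("lid edge R outer",tri(Zt(553,62),Zs(293,236))); print("lid edge L outer",tri(Zt(42,78),Zs(470,14)))
for a in [(207,482),(427,460)]: print("knob",P(*a,.036))
E
```

```text
rim front L,R [0.5313 0.2577 0.09  ] [0.5455 0.0032 0.09  ]
scene rim front R, hinge R [0.5483 0.0048 0.09  ] [0.6967 0.0135 0.09  ] bottom R front/back [0.5403 0.0046 0.    ] [0.6913 0.0162 0.    ]
Lfront outer top [0.4615 0.248  0.084 ] [0.4677 0.1283 0.084 ]
Rfront outer top [0.4747 0.1221 0.084 ] [0.4809 0.0022 0.084 ]
Lfront inner top [0.4725 0.2524 0.084 ] [0.4775 0.1296 0.084 ]
Rfront inner top [0.4857 0.1251 0.084 ] [0.4926 0.0005 0.084 ]
scene Rfront outer top R [0.4896 0.     0.084 ] inner [0.4979 0.0028 0.084 ] Lfront left end [0.4687 0.2519 0.084 ]
lid edge R outer (array([0.6427, 0.0046, 0.2524]), np.float64(0.00029129924349556466))
lid edge L outer (array([0.6255, 0.2645, 0.2577]), np.float64(0.006020215817498294))
knob [0.4545 0.1922 0.036 ]
knob [0.4693 0.0622 0.036 ]
```

>>> send_rows --pt "0 0 0.041 0 0 0 0" --pt "0 0 0.041 0 0 0 0" --pt "0 0 0.041 0 0 0 0" --pt "0 0 0 -0.88 -0.26 0 0" --pt "0 0 0 -0.88 -0.26 0 0" --pt "0 0 0 -0.88 -0.26 0 0" --pt "0 0 0 -0.88 -0.26 0 0" --pt "0 0 0 -0.88 -0.26 0 0" --pt "0 0 0 -0.88 -0.26 0 0" --pt "0 0 0 -0.88 -0.26 0 0" --pt "0 0 0 -0.88 -0.26 0 0" --pt "0 0 0 -0.88 -0.26 0 0" --pt "0 0 0 -0.88 -0.26 0 0" --pt "0 0 0 -0.88 -0.26 0 0" --pt "0 0 0 -0.88 -0.26 0 0" --pt "0 0 0 -0.88 -0.26 0 0" --pt "0 0 0 -0.88 -0.26 0 0" --pt "0 0 0 -0.88 -0.26 0 0" --pt "0 0 0 -0.88 -0.26 0 0" --pt "0 0 0 -0.88 -0.26 0 0"

```text
time_s: 2.6
position: [0.421, 0.0208, 0.242]
tcp_rot: [3.141, -0.0, -1.515]
ft_force: [-1.0, -0.3, 0.1]
opening: -0.0002
```

>>> send_rows --pt "0 0 0 0 0 0.88 0" --pt "0 0 0 0 0 0.88 0" --pt "0 0 0 0 0 0.88 0" --pt "0 0 0 0 0 0.88 0" --pt "0 0 0 0 0 0.88 0" --pt "0.034 0 0 0 0 0 0" --pt "0.034 0 0 0 0 0 0" --pt "0 0 0 0 0 0 0"

```text
time_s: 3.6
position: [0.4179, 0.019, 0.0649]
tcp_rot: [-2.933, -0.001, -1.515]
ft_force: [-1.2, -0.4, 0.2]
opening: 0.0001
```

```bash
cat > snap.py <<'E'
import sys,cv2,numpy as np
from plant import monitor, cams
t=sys.argv[1]
s=monitor.sense(); print({k:np.round(s[k],3).tolist() for k in ("time_s","joint_pos","position","tcp_rot","ft_force")})
im=[]
for n,(x,y) in (("scene",(230,100)),("top",(170,100))):
    d=cams.snapshot(n); np.savez(f"{n}{t}.npz",**d)
    im.append(cv2.resize(d["color"][y:y+170,x:x+170 if n=="top" else x+170],None,fx=2.35,fy=2.35*1.0,interpolation=cv2.INTER_CUBIC))
o=np.hstack(im); cv2.imwrite(f"pics/s{t}.png",o); print(o.shape)
E
python3 snap.py 1
```

```text
{'time_s': 3.6, 'joint_pos': [0.287, 0.158, -0.462, 2.388, 0.233, 0.414, -1.882], 'position': [0.418, 0.019, 0.065], 'tcp_rot': [-2.933, -0.001, -1.515], 'ft_force': [-1.212, -0.365, 0.229]}
(400, 800, 3)
```

View pics/s1.png

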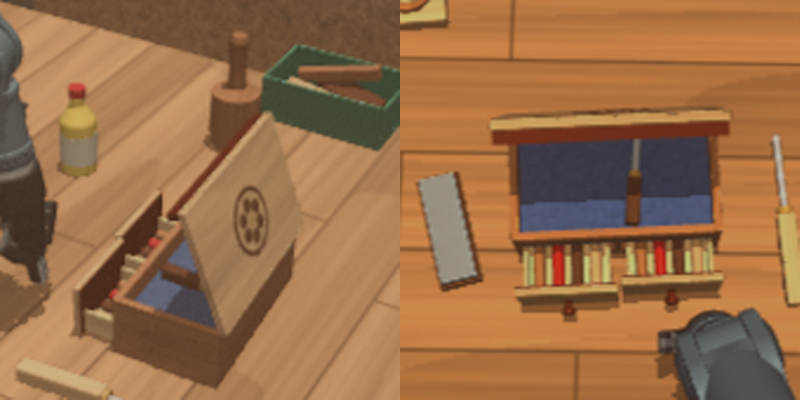

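The right side of the chest is clear, and the tool stands in front of the right drawer's outer half. Pushing now.

>>> send_rows --pt "0 0 0 0 -0.489 0.104 0" --pt "0 0 0 0 -0.489 0.104 0" --pt "0 0 0 0 -0.244 0.052 0" --pt "0 0 0 0 -0.244 0.052 0" --pt "0 0 0 0 -0.244 0.052 0" --pt "0 0 0 0 -0.244 0.052 0"

```text
time_s: 4.45
position: [0.5009, 0.0241, 0.0663]
tcp_rot: [-2.929, -0.0, -1.515]
ft_force: [-2.3, 0.9, 0.8]
opening: 0.0001
```

```bash
python3 snap.py 2
```

```text
{'time_s': 4.45, 'joint_pos': [0.246, 0.292, -0.42, 2.212, 0.307, 0.467, -1.922], 'position': [0.501, 0.024, 0.066], 'tcp_rot': [-2.929, -0.0, -1.515], 'ft_force': [-2.306, 0.888, 0.778]}
(400, 800, 3)
```

View pics/s2.png

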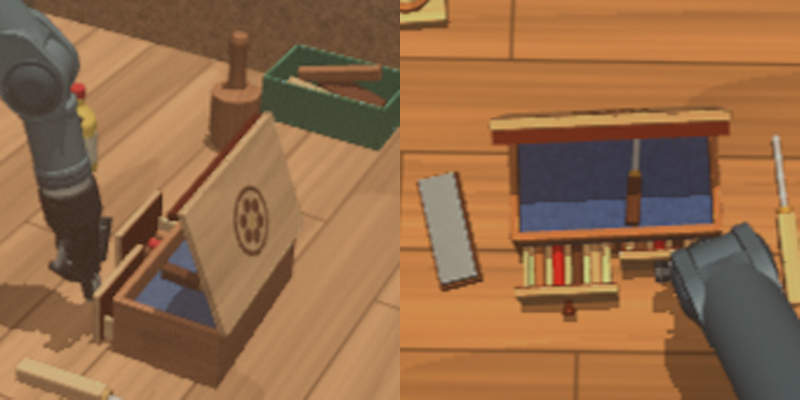

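The right drawer is moving in; its front at about (655,258) in the composite's top half is near the rim.

>>> send_rows --pt "0 0 0 0 -0.122 0.026 0" --pt "0 0 0 0 -0.122 0.026 0" --pt "0 0 0 0 -0.122 0.026 0" --pt "0 0 0 0 -0.122 0.026 0" --pt "0 0 0 0 0 0 0"

```text
time_s: 5.18
position: [0.5195, 0.0251, 0.066]
tcp_rot: [-2.932, -0.001, -1.515]
ft_force: [-3.9, 0.3, 3.7]
opening: -0.0001
```

>>> send_rows --pt "0 0 0 0 -0.06 0.013 0" --pt "0 0 0 0 -0.06 0.013 0" --pt "0 0 0 0 0 0 0"

```text
time_s: 5.55
position: [0.5198, 0.0249, 0.0645]
tcp_rot: [-2.941, -0.002, -1.516]
ft_force: [-12.9, -0.1, 10.2]
opening: 0.0002
```

>>> send_rows --pt "0 0 0 0 0.75 -0.16 0" --pt "0 0 0 0 0.75 -0.16 0" --pt "0 0 0 0 0.75 -0.16 0" --pt "0 0 0 0 0.2 0 0" --pt "0 0 0 -0.867 0 0 0" --pt "0 0 0 -0.867 0 0 0" --pt "0 0 0 -0.867 0 0 0" --pt "0 0 0 -0.867 0 0 0" --pt "0 0 0 -0.867 0 0 0" --pt "0 0 0 -0.867 0 0 0" --pt "0 0 0 0 0 0 0"

```text
time_s: 6.92
position: [0.4166, 0.2333, 0.0659]
tcp_rot: [-2.924, 0.005, -1.509]
ft_force: [-0.3, 0.1, -0.2]
opening: 0.0
```

```bash
python3 snap.py 3
```

```text
{'time_s': 6.925, 'joint_pos': [-0.215, 0.272, -0.493, 2.251, 0.515, 0.524, -2.624], 'position': [0.417, 0.233, 0.066], 'tcp_rot': [-2.924, 0.005, -1.509], 'ft_force': [-0.303, 0.095, -0.208]}
(400, 800, 3)
```

View pics/s3.png

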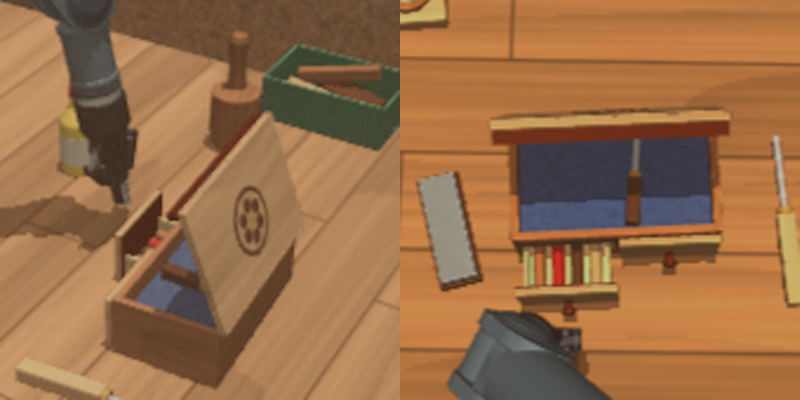

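The right drawer is home (its front lies flush at (668,243)). The tool now stands before the left drawer's outer half.

>>> send_rows --pt "0 0 0 0.12 -0.489 0.104 0" --pt "0 0 0 0 -0.33 0.07 0" --pt "0 0 0 0 -0.244 0.052 0" --pt "0 0 0 0 -0.244 0.052 0" --pt "0 0 0 0 -0.244 0.052 0" --pt "0 0 0 0 -0.244 0.052 0" --pt "0 0 0 0 -0.122 0.026 0" --pt "0 0 0 0 -0.122 0.026 0" --pt "0 0 0 0 -0.122 0.026 0" --pt "0 0 0 0 0 0 0"

```text
time_s: 8.28
position: [0.5041, 0.2285, 0.0654]
tcp_rot: [-2.926, 0.001, -1.515]
ft_force: [0.2, -0.6, 0.4]
opening: -0.0001
```

>>> send_rows --pt "0 0 0 0 -0.08 0.017 0" --pt "0 0 0 0 -0.08 0.017 0" --pt "0 0 0 0 0 0 0"

```text
time_s: 8.65
position: [0.5074, 0.2288, 0.0648]
tcp_rot: [-2.931, -0.001, -1.514]
ft_force: [-7.2, -2.1, 4.9]
opening: -0.0
```

>>> send_rows --pt "0 0 0 0 -0.08 0.017 0" --pt "0 0 0 0 0 0 0"

```text
time_s: 8.9
position: [0.5076, 0.2289, 0.0639]
tcp_rot: [-2.936, -0.003, -1.514]
ft_force: [-12.6, -2.2, 9.7]
opening: 0.0003
```

>>> send_rows --pt "0 0 0 0 0.75 -0.16 0" --pt "0 0 0 0 0.75 -0.16 0" --pt "0 0 0 0 0.75 -0.5 0" --pt "-0.034 0 0 0 0 0 0" --pt "-0.034 0 0 0 0 0 0"

```text
time_s: 9.52
position: [0.4186, 0.2244, 0.0793]
tcp_rot: [-3.141, 0.002, -1.513]
ft_force: [-0.1, 0.1, -0.4]
opening: 0.0
```

```bash
python3 snap.py 4
```

```text
{'time_s': 9.525, 'joint_pos': [-0.07, 0.34, -0.564, 2.112, 0.261, 0.755, -2.312], 'position': [0.419, 0.224, 0.079], 'tcp_rot': [-3.141, 0.002, -1.513], 'ft_force': [-0.089, 0.124, -0.367]}
(400, 800, 3)
```

View pics/s4.png

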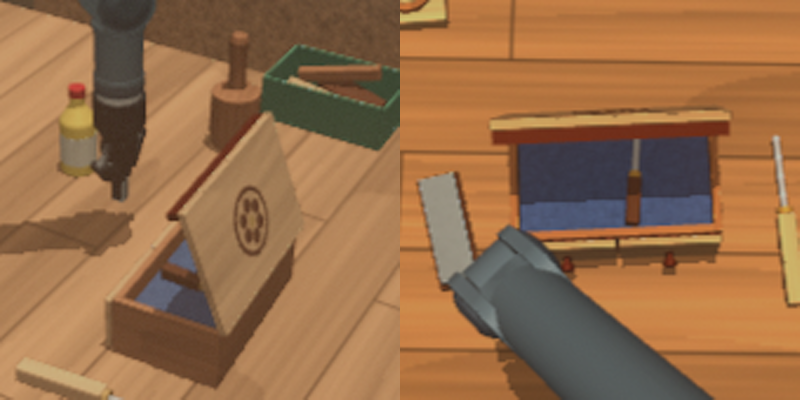

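Both drawers are flush (fronts at row ~245, level). Now going up and over to behind the lid.

>>> send_rows --pt "0 0 0 0 0 -0.9 0" --pt "0 0 0 0 0 -0.9 0" --pt "0 0 0 0 0 -0.9 0" --pt "0 0 0 0 0 -0.9 0" --pt "0 0 0 0 0 -0.9 0" --pt "0 0 0 0 0 -0.9 0" --pt "0 0 0 0 0 -0.9 0" --pt "0 0 0 0 0 -0.7 0" --pt "0 0 0 0.31 -0.83 0 0" --pt "0 0 0 0.31 -0.83 0 0" --pt "0 0 0 0.31 -0.83 0 0" --pt "0 0 0 0.31 -0.83 0 0" --pt "0 0 0 0.31 -0.83 0 0" --pt "0 0 0 0.31 -0.83 0 0" --pt "0 0 0 0.31 -0.83 0 0" --pt "0 0 0 0.31 -0.83 0 0" --pt "0 0 0 0 0 0 0"

```text
time_s: 11.75
position: [0.6909, 0.1365, 0.3561]
tcp_rot: [-3.141, -0.002, -1.52]
ft_force: [-0.7, -1.3, -0.8]
opening: 0.0001
```

```bash
python3 snap.py 5
```

```text
{'time_s': 11.75, 'joint_pos': [0.074, 0.469, -0.485, 1.283, 0.217, 1.44, -1.914], 'position': [0.691, 0.136, 0.356], 'tcp_rot': [-3.141, -0.002, -1.52], 'ft_force': [-0.745, -1.319, -0.792]}
(400, 800, 3)
```

View pics/s5.png

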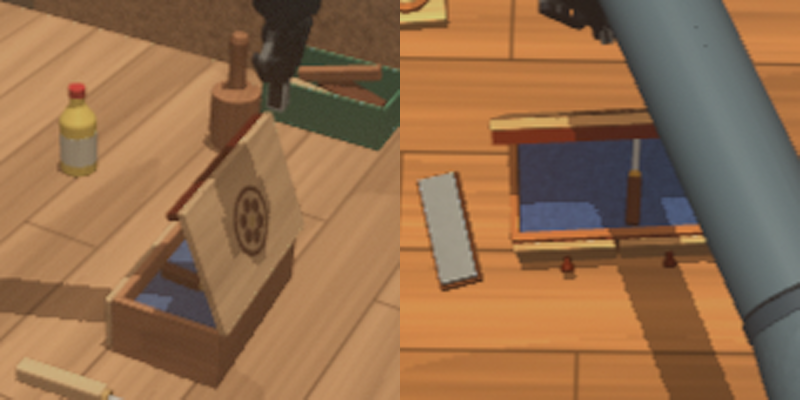

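The tool is behind the lid, which has not moved (rosette at (250,220)). Descending behind it, then approaching the outer face.

>>> send_rows --pt "0 0 0 0 0 0.75 0" --pt "0 0 0 0 0 0.75 0" --pt "0 0 0 0 0 0.75 0" --pt "0 0 0 0 0 0.75 0" --pt "0 0 0 0 0.25 0 0" --pt "0 0 0 0 0.25 0 0" --pt "0 0 0 0 0.1 0 0" --pt "0 0 0 0 0 0 0"

```text
time_s: 12.85
position: [0.6653, 0.1378, 0.24]
tcp_rot: [-3.139, 0.0, -1.515]
ft_force: [-0.5, 0.3, 0.3]
opening: -0.0002
```

```bash
python3 snap.py 6
```

```text
{'time_s': 12.85, 'joint_pos': [0.09, 0.486, -0.485, 1.502, 0.236, 1.209, -1.946], 'position': [0.665, 0.138, 0.24], 'tcp_rot': [-3.139, 0.0, -1.515], 'ft_force': [-0.484, 0.297, 0.252]}
(400, 800, 3)
```

View pics/s6.png

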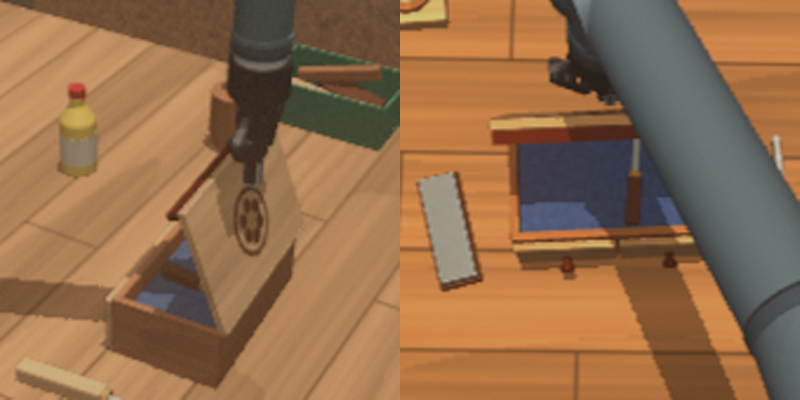

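>>> send_rows --pt "0 0 0 0 0.154 0.075 0" --pt "0 0 0 0 0.154 0.075 0" --pt "0 0 0 0 0.154 0.075 0" --pt "0 0 0 0 0.154 0.075 0" --pt "0 0 0 0 0.177 0.1 0" --pt "0 0 0 0 0.177 0.1 0" --pt "0 0 0 0 0.177 0.1 0" --pt "0 0 0 0 0 0 0"

```text
time_s: 13.95
position: [0.6176, 0.1347, 0.2129]
tcp_rot: [3.139, -0.001, -1.515]
ft_force: [-0.7, 0.2, -0.0]
opening: 0.0004
```

```bash
python3 snap.py 7
```

```text
{'time_s': 13.95, 'joint_pos': [0.111, 0.426, -0.498, 1.647, 0.22, 1.127, -1.96], 'position': [0.618, 0.135, 0.213], 'tcp_rot': [3.139, -0.001, -1.515], 'ft_force': [-0.688, 0.165, -0.043]}
(400, 800, 3)
```

View pics/s7.png

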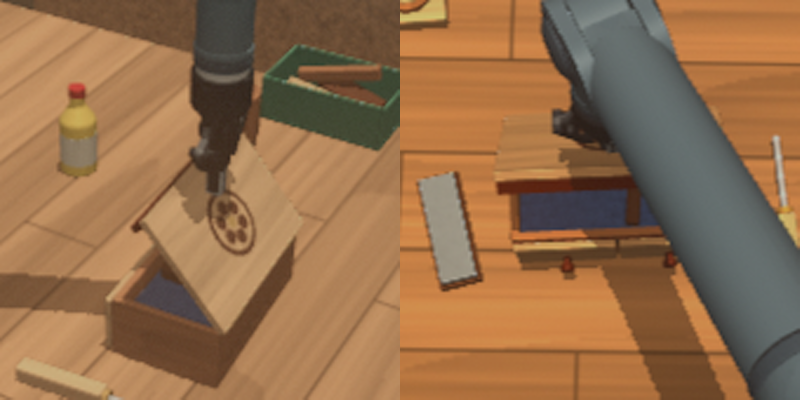

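The lid follows the fingertip and is at about 45–50°. Continuing along the arc.

>>> send_rows --pt "0 0 0 0 0.142 0.107 0" --pt "0 0 0 0 0.142 0.107 0" --pt "0 0 0 0 0.142 0.107 0" --pt "0 0 0 0 0.131 0.157 0" --pt "0 0 0 0 0.131 0.157 0" --pt "0 0 0 0 0.131 0.157 0" --pt "0 0 0 0 0.102 0.177 0" --pt "0 0 0 0 0.102 0.177 0" --pt "0 0 0 0 0.102 0.177 0" --pt "0 0 0 0 0 0 0"

```text
time_s: 15.3
position: [0.5732, 0.1322, 0.16]
tcp_rot: [3.14, -0.0, -1.515]
ft_force: [0.7, 1.2, -0.3]
opening: 0.0001
```

```bash
python3 snap.py 8
```

```text
{'time_s': 15.3, 'joint_pos': [0.117, 0.404, -0.502, 1.8, 0.227, 0.997, -1.99], 'position': [0.573, 0.132, 0.16], 'tcp_rot': [3.14, -0.0, -1.515], 'ft_force': [0.724, 1.223, -0.297]}
(400, 800, 3)
```

View pics/s8.png

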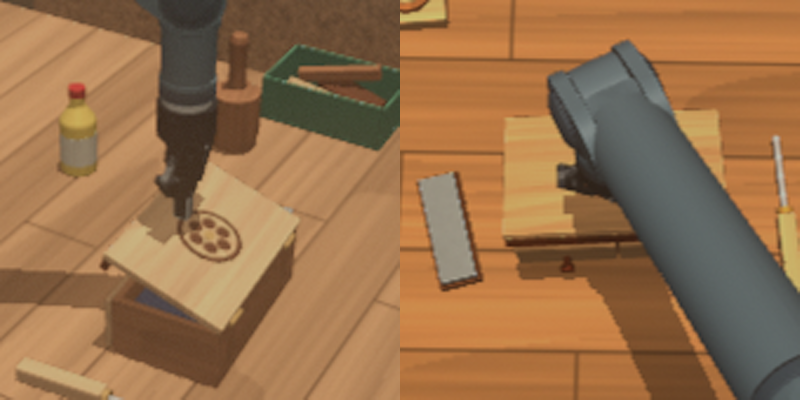

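The lid is at about 20°, with the tip on bare wood. I'll take the rest slowly.

>>> send_rows --pt "0 0 0 0 0.042 0.115 0" --pt "0 0 0 0 0.042 0.115 0" --pt "0 0 0 0 0.042 0.115 0" --pt "0 0 0 0 0.042 0.115 0" --pt "0 0 0 0 0.042 0.115 0" --pt "0 0 0 0 0.017 0.1 0" --pt "0 0 0 0 0.017 0.1 0" --pt "0 0 0 0 0.017 0.1 0" --pt "0 0 0 0 0.017 0.1 0" --pt "0 0 0 0 0.017 0.1 0" --pt "0 0 0 0 0 0.1 0" --pt "0 0 0 0 0 0 0"

```text
time_s: 16.9
position: [0.5623, 0.1317, 0.1136]
tcp_rot: [3.141, -0.0, -1.515]
ft_force: [0.5, 0.5, -0.7]
opening: -0.0001
```

>>> send_rows --pt "0 0 0 0 0 0.05 0" --pt "0 0 0 0 0 0.05 0" --pt "0 0 0 0 0 0 0"

```text
time_s: 17.27
position: [0.5628, 0.1319, 0.1131]
tcp_rot: [-3.142, -0.002, -1.516]
ft_force: [-5.4, -2.3, 14.4]
opening: 0.0002
```

>>> send_rows --pt "0 0 0 0 0 0 0" --pt "0 0 0 0 0 -0.3 0" --pt "0 0 0 0 0 -0.8 0" --pt "0 0 0 0 0 -0.9 0" --pt "0 0 0 0 0 -0.9 0" --pt "0 0 0 0 0 -0.9 0" --pt "0 0 0 0 0 -0.9 0" --pt "0 0 0 0.9 0 0 0" --pt "0 0 0 0.9 0 0 0" --pt "0 0 0 0.9 0 0 0" --pt "0 0 0 0.9 0 0 0" --pt "0 0 0 0.9 0 0 0" --pt "0 0 0 0.9 0 0 0" --pt "0 0 0 0.9 0 0 0" --pt "0 0 0 0.9 0 0 0" --pt "0 0 0 0 0 0 0"

```text
time_s: 19.27
position: [0.5778, -0.161, 0.2979]
tcp_rot: [3.141, -0.002, -1.523]
ft_force: [0.3, 0.0, -0.1]
opening: -0.0
```

```bash
python3 snap.py 9
```

```text
{'time_s': 19.275, 'joint_pos': [0.504, 0.27, -0.361, 1.644, 0.102, 1.246, -1.401], 'position': [0.578, -0.161, 0.298], 'tcp_rot': [3.141, -0.002, -1.523], 'ft_force': [0.254, 0.041, -0.071]}
(400, 800, 3)
```

View pics/s9.png

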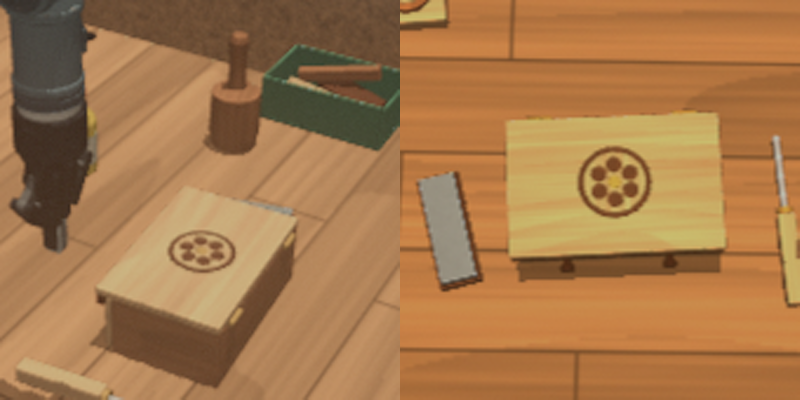

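```bash
python3 - <<'E'
from h import *
k=2.353
t=lambda x,y:(170+(x-400)/k,100+y/k); s=lambda x,y:(230+x/k,100+y/k)
print("front R",tri(t(724,248),s(99,292),"9")); print("front L",tri(t(511,258),s(190,187),"9"))
from plant import manip; print(manip.finish_job())
E
```

```text
front R (array([5.24035715e-01, 9.62844465e-05, 9.22434859e-02]), np.float64(0.0034542521380426846))
front L (array([0.50948256, 0.26000187, 0.0984153 ]), np.float64(0.00960377361623586))
the job is handed in; nothing more can be done
None
```

I pushed both drawers home with the closed fingertips on the outer half of their pale fronts, then eased the lid shut along its arc from behind, touching only its bare outer face. I handed the job in at about 19.3 s. No verdict is reported, so I cannot confirm it passed.

**Drawers:** Each one stopped firmly at about 13 N. The tool was then 101 mm in front of the chest's origin, which is where the home position should put it. The pictures show both fronts flush.

**Lid:** The fingertip ended at 102 mm, the height of the outer face when shut, with 14 N pressing down. The last 20° were moved at roughly 0.2–0.3 rad/s. The last picture shows the lid lying flat.

**Corner heights:** I triangulated the lid's front corners at 92 and 98 mm, against the expected 102 mm. The rays missed each other by 3 and 10 mm, so I read this as rough agreement with a shut lid rather than a precise check. The figures came out in the same script that handed the job in, so I had no chance to act on them.

**Loose tools:** The oilstone, mallet and glue bottle look unmoved in the last picture, as does the visible part of the long gouge. The palm gouge is hidden under the shut lid, and the rosette lies outside the cropped pictures, so I did not check those two at the end.

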